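# Knock the drilled sleeve out of its jig and run it round the bend of a chandelier arm

### The job

The brass sleeve sitting in the drilling jig is ready: press the jig's knock-out lever all the way down so the sleeve rises, lift it out, thread it onto the free end of the bronze chandelier arm held in the vise and slide it along the arm and round the bend until it is fully home against the shoulder, then let go of it there. Put the lever back up to its stop so the jig is ready for the next sleeve. Do not let the sleeve fall to the counter, and leave the other things on the counter where they are, without pressing the lamp tester's button.

Things in the scene. Friction and masses are not known exactly. Their poses are not given: they have to be found in the camera images.
- sleeve_center (a point): Centre of the turned brass sleeve, a tube 64 mm long, 36 mm outside, 26 mm bore right through, about 0.27 kg, both ends alike. This point's y axis is its axis. At the start it lies level in the jig's pocket along the jig's y, centre 70 mm above the counter, its top only 2 mm above the jig's top face with walls close all round: it cannot be gripped until the lever has raised it.
- jig: Leaf drilling jig of dark cast iron, fixed: base plate 170 x 150 x 12 mm, block 80 (x) x 110 (y) mm with its top face 86 mm above the counter. Origin on the counter under the pocket's centre, z up. The pocket is open on top, 39 (x) x 67 (y) mm, 34 mm deep. The lever comes out on the -x side. The drill-bush leaf is swung open and hangs outwards from the -y end to 155 mm from the origin.
- knockout (a joint): Angle of the knock-out lever: 0 = up at its stop (start), 0.58 rad = fully down at its stop. Pressing it down raises an ejector with a shallow V under the sleeve in proportion, 34 mm at full stroke: the sleeve then lies level, loose, centre about 103 mm above the counter (17 mm above the block's top). The pivot is stiff: 5 to 11 N on the knob moves it up or down, and it stays where it is left.
- knockout_pivot (a point): Centre of the lever's pivot, in lugs on the jig's -x side, 50 mm above the counter (jig's frame: x -60, y 0, z 50 mm). The lever turns about the jig's y axis through it. The lugs are 66 mm high and reach to x = -74 mm.
- knockout_knob (a point): Centre of the black ball knob, 30 mm diameter, on the lever's outer end, 110 mm from the pivot. At lever angle q it is at x = -60 - 110 cos(0.5 - q), y = 0, z = 50 + 110 sin(0.5 - q) mm in the jig's frame: 103 mm above the counter when up, 41 mm when fully down. The 14 mm wide bar runs from it towards the block; its two sides along the jig's y are free.
- chandelier: Aged bronze chandelier arm, a bent round bar 14 mm thick held level in the vise, centre line 150 mm above the counter; fixed. Origin: on the centre line at the shoulder's face; x along the bar away from shoulder and vise, z up. The bar runs 80 mm straight along +x, then bends level through 70 degrees towards +y, centre-line radius 90 mm, then runs 85 mm straight to the free end.
- shoulder (a point): Centre of the shoulder's face (the chandelier body's origin): a cast flange 42 mm in diameter, 20 mm long, on the bar. Home is one end of the sleeve against this face: the sleeve's centre 32 mm along the chandelier's +x. Let go, the sleeve hangs on the bar with its centre 6 mm below the bar's centre line. The vise jaws begin 45 mm behind the face and their top is 167 mm above the counter.
- bend_center (a point): Centre of the bend's 90 mm radius, level with the bar: x = 80, y = 90 mm in the chandelier's frame.
- chandelier_end: Threaded free end of the chandelier arm. Origin: centre of its end face, 150 mm above the counter. x points out of the free end along that straight leg (85 mm long), z up; nothing stands around it at that height.
- test_button (a joint): Push button of the round brass lamp tester (112 mm diameter, 50 mm high, with a small bulb on top), fixed near the front left: 0 = not pressed, 6 mm = pressed. Not to be pressed.
- globe: Frosted glass globe, 140 mm diameter, 132 mm high, standing loose on its neck; origin under its centre. Leave alone.
- nipple_a: Loose brass hex nipple lying on a flat, 64 mm long, 40 mm across flats; origin under its centre. Leave alone.
- nipple_b: The second, like nipple_a. Leave alone.
- canopy: Loose brass ceiling canopy, a dome 112 mm in diameter, 46 mm high; origin under its centre. Leave alone.
- driver: Loose screwdriver with a wooden handle, 210 mm long, lying on the counter. Leave alone.
- spanner: Loose steel spanner, 190 mm long, lying flat. Leave alone.
- sleeve: The same sleeve as a body; its origin is its centre and its y axis its own axis.
There are look-alikes about, which are no part of the job. Leave any black look-alike of the sleeve alone.

How it is judged:
By the outcome, as a careful person would: the job done as asked, in the order asked, and still so for the second after the job is handed in, with the robot touching nothing.
It also fails if it takes over 72 s, if anything falls off the work surface, if the arm or the gripper's body presses on something with over 40 N, if the wrist force passes 120 N, or if a joint passes its speed limit or range.

### The arm

A 6-joint arm with a two-finger parallel gripper is mounted at the origin on the work surface. World frame = base frame: x ahead of the robot, y to its left, z up, the work surface at z = 0. Lengths are in mm, angles in rad, forces in N, time in s.
With the tool pointing down it reaches from about 350 to 775 mm from the base axis. Payload 7.3 kg.
Tool frame: the origin (TCP) lies midway between the tips of the shut fingers; the grasp point (between the pads) lies 19 mm behind it; z points along the fingers, y is the direction in which the jaws open and shut (so a half turn about z gives the same grasp; the last joint's range is limited). The gripper opens to 92 mm and grips with 3 to 60 N. Pads are 19 mm wide; open, the fingers measure 130 mm over their backs; the gripper's body (75 mm by 190 mm) begins 47 mm behind the grasp point.
Start: joints at [1.001, 0.342, 1.524, -0, 1.275, -0.146], TCP at [215.883, 478.581, 226.741] pointing down, gripper open.
Joint ranges: [-2.53, 2.53], [-0.77, 2.02], [0.04, 2.7], [-1, 4.14], [0.28, 2.66], [-3.11, 3.11]. Speed limits (rad/s): [2.57, 2.57, 3.14, 3.14, 3.14, 3.14].

### API

Orientations are given as [roll, pitch, yaw] about the fixed x, y, z axes, in that order (R = Rz(yaw) Ry(pitch) Rx(roll)).
In Python, from plant import sensors, imaging, ticket gives the robot as it stands. The module is installed in compiled form; this text tells all that it offers.
- The arm moves only by the tool arm_command, never from a script. Its argument "increments" is one flat list of numbers, 5 for each row, row after row: the closure, from 0 (fully open) to 1 (shut), then the shift along the tool's x, y, z in mm, then the turn about the tool's z in degrees. In form: [hand, dx, dy, dz, spin, hand, dx, dy, dz, spin, ...]. A call has 1 to 20 rows; each row is the pose to reach, as a shift and turn from the pose commanded when the call began, along the tool's axes at that moment; what a row does not reach only later rows make up. A row lasts 1/8 s, in which the tool goes at most 62.5 mm and 10.7 degrees, less where a joint would pass 70% of its speed; a pose out of reach is approached as far as the arm can. A call with a gripper value outside its range is refused whole. The fingers move at their own pace and stop on an object; the grip force is fixed at half the most. Time passes only in rows, so rows that repeat a pose let the fingers close. It gives the time, the measured TCP pose, the force and the opening at its end, in the units of the state.
- sensors.get_obs(): the state, without advancing time (a new reading comes with each control period).
- imaging.capture(name): name is "scene" or "top" or "wrist"; returns the picture (400x640x3 uint8, blue, green, red); there is no depth.
- imaging.calibration(name): a dict with "fx", "fy", "cx", "cy" (pixels), "world_to_cam" (4x4, takes a point from world to camera coordinates); the wrist camera has in their place "hand_eye" (4x4, takes a point from camera to tool coordinates, whose origin is the TCP and whose axes are the flange's). Camera axes: x right, y down, z forward; pixel columns grow to the right and rows downward; lengths in mm; the calibration is good to about 2 mm. The wrist camera is an equidistant fisheye: a pixel r from the principal point sees the ray r / f radians off the axis. A picture is of the moment at which its call begins: read the wrist's pose just before it. calibration takes no time and is no camera call.
- ticket.close_job(): hands the job in, once; it reports no verdict.
The state is a dict: "time": time; "joint_positions": joint angles; "dq": joint speeds; "tau": joint torques, N m; "tool_pos": TCP position; "tcp_rot": TCP orientation; "contact_force": force on the tool from outside, world axes, zero at the start; "moment": the same for the moment, N m; "grip_width": finger opening in mm.
Only numpy, scipy, OpenCV 4.12 (cv2) and the standard library are available. Lean on these libraries where they do the work, as an engineer would, in place of code of your own. Each camera call takes 0.05 s, during which the arm holds its last target. There are 200 camera calls.

## Working session

There is one attempt and no reset: what is moved stays moved. The work goes in short steps, Python scripts to look and compute and a tool call to move; the robot and the scene stay as the last step left them, time stands still between calls to the robot, and variables do not carry over. Pictures are saved under pics/ and viewed, about 8 in all and at most 12, crops included, and the job is handed in when it is done.

Besides the shell and the picture viewer there is one more tool, called after "Call:" by a JSON object that holds its "fn" and its "kwargs". arm_command: Moves the arm, as the interface text tells. Its arguments: {"type":"object","properties":{"increments":{"type":"array","items":{"type":"number"}}},"required":["increments"]}

```bash
mkdir -p pics; python3 - <<'E'
from plant import sensors, imaging
import cv2,numpy as np
o=sensors.get_obs(); print(o)
for n in ["scene","top"]:
    im=imaging.capture(n); cv2.imwrite(f"pics/{n}0.png",im)
    c=imaging.calibration(n); print(n,{k:np.round(v,4).tolist() for k,v in c.items()})
print(imaging.calibration("wrist"))
E
```

```text
{'time': 0.0, 'joint_positions': array([ 1.00100659e+00,  3.42690245e-01,  1.52501204e+00, -2.58039126e-06,
        1.27538923e+00, -1.45986975e-01]), 'dq': array([ 0.00141263, -0.00016427, -0.00067798,  0.00089244,  0.00177267,
       -0.0010837 ]), 'tau': array([ 1.76392066e-03, -4.31228507e+01, -2.44220567e+01,  7.18255481e-02,
        5.58489806e-02, -9.10808853e-05]), 'tool_pos': array([215.650366  , 478.22325296, 226.06355458]), 'tcp_rot': array([-3.14010938e+00, -2.15596060e-04,  2.71779048e+00]), 'contact_force': array([ 0.17002809, -0.44249594, -0.04893831]), 'moment': array([ 0.04038516, -0.04247219,  0.02282399]), 'grip_width': 91.90061463261824}
scene {'fx': 517.6958, 'fy': 517.6958, 'cx': 316.4684, 'cy': 196.9275, 'world_to_cam': [[0.5858, 0.8103, -0.0184, -378.3608], [0.6029, -0.4508, -0.6583, -253.7719], [-0.5417, 0.3745, -0.7526, 1729.9795], [0.0, 0.0, 0.0, 1.0]]}
top {'fx': 382.2171, 'fy': 382.2171, 'cx': 315.9883, 'cy': 205.2401, 'world_to_cam': [[0.0275, -0.9996, -0.0077, 32.7577], [-0.994, -0.0266, -0.1057, 582.2639], [0.1055, 0.0105, -0.9944, 1348.3791], [0.0, 0.0, 0.0, 1.0]]}
{'fx': 309.70691628693146, 'fy': 309.70691628693146, 'cx': 319.744138393868, 'cy': 199.08340339353506, 'hand_eye': array([[ 7.90046073e-05, -9.52051453e-01, -3.05937942e-01,
         8.29861181e+01],
       [ 9.99999989e-01,  1.14554136e-04, -9.82448436e-05,
         1.49824162e-01],
       [ 1.28580603e-04, -3.05937931e-01,  9.52051451e-01,
        -1.56747289e+02],
       [ 0.00000000e+00,  0.00000000e+00,  0.00000000e+00,
         1.00000000e+00]])}
```

View pics/top0.png

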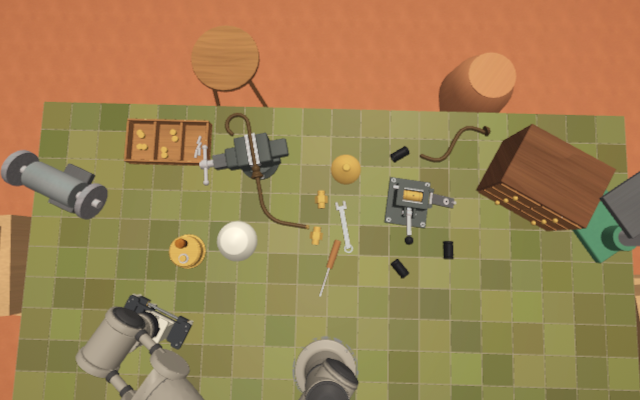

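View pics/scene0.png

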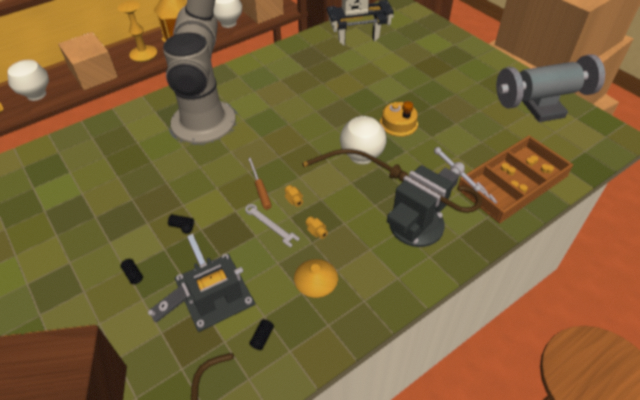

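The top view shows the jig at (410,200) with the brass sleeve in its pocket at (413,196). The knob is at (408,240) and points toward the robot. The chandelier arm runs from the vise at (255,165) to its free end near (307,227).

Candidates for the sleeve:
- **Brass tube (413,196):** it lies in the jig pocket, so it fits the description.
- **Black look-alikes (400,154), (448,250), (400,268):** these lie on the counter and are not it.

The loose bent bar at (455,145) isn't in the vise, so it isn't the chandelier arm. I'll confirm both in one enlarged crop.

```bash
cat > h.py <<'E'
import numpy as np, cv2
from plant import imaging, sensors
from scipy.spatial.transform import Rotation as R
def ray(n,u,v):
    c=imaging.calibration(n); W=np.array(c["world_to_cam"])
    d=W[:3,:3].T@np.array([(u-c["cx"])/c["fx"],(v-c["cy"])/c["fy"],1]); return -W[:3,:3].T@W[:3,3], d
def atz(n,u,v,z):
    o,d=ray(n,u,v); return o+d*(z-o[2])/d[2]
def proj(n,P):
    c=imaging.calibration(n); W=np.array(c["world_to_cam"]); q=np.atleast_2d(P)@W[:3,:3].T+W[:3,3]
    return np.c_[q[:,0]/q[:,2]*c["fx"]+c["cx"], q[:,1]/q[:,2]*c["fy"]+c["cy"]]
E
python3 - <<'E'
import cv2,numpy as np
im=cv2.imread("pics/top0.png")
a=im[130:240,230:330]; b=im[165:265,370:470]
f=lambda x:cv2.resize(x,None,fx=4,fy=4,interpolation=cv2.INTER_CUBIC)
a=f(a);b=f(b); b=np.vstack([b,np.zeros((40,400,3),np.uint8)])
cv2.imwrite("pics/crop0.png",np.hstack([a,b]))
E
```

```text
(no output)
```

View pics/crop0.png

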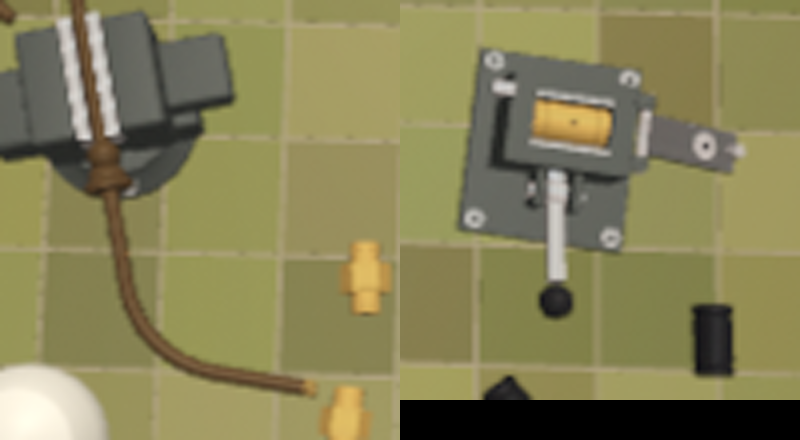

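The crop confirms both: the brass sleeve at top pixel (413,196) in the pocket, knob at (409,240), and the leaf to the right, which is jig -y. The vise arm goes from the flange at (257,177) to its free end at (308,227). Next I'll fit the jig and arm poses.

```bash
cat > fit.py <<'E'
from h import *
from scipy.optimize import least_squares
from scipy.spatial import cKDTree
def chand(p,n=60):
    x,y,t=p; s=np.linspace(2,80,n//2); a=np.linspace(0,np.radians(70),n//2); l=np.linspace(0,85,n//2)
    L=np.r_[np.c_[s,0*s],np.c_[80+90*np.sin(a),90-90*np.cos(a)]]
    d=np.array([np.cos(a[-1]),np.sin(a[-1])]); L=np.r_[L,L[-1]+l[:,None]*d]
    M=np.array([[np.cos(t),-np.sin(t)],[np.sin(t),np.cos(t)]]); return np.c_[L@M.T+[x,y],np.full(len(L),150.)]
def jigpt(p,P):
    x,y,t=p; P=np.atleast_2d(P).astype(float); M=np.array([[np.cos(t),-np.sin(t)],[np.sin(t),np.cos(t)]])
    return np.c_[P[:,:2]@M.T+[x,y],P[:,2]]
if __name__=="__main__":
    cr=lambda pts,ox,oy: np.array([((a+.5)/4+ox-.5,(b+.5)/4+oy-.5) for a,b in pts])
    pk=cr([(312,388),(250,380),(195,365),(160,342),(135,310),(122,270),(112,220)],230,130)
    def res(p):
        q=proj("top",chand(p)); d=cKDTree(q).query(pk[1:])[0]; return np.r_[q[-1]-pk[0],d]
    p0=np.r_[atz("top",257,177.5,150)[:2],-np.pi+.15]
    s=least_squares(res,p0); pc=s.x; print("chand picks",pc,np.abs(s.fun).round(2))
    # brown-mask refinement in both cameras
    obs={}
    for n in ["top","scene"]:
        im=cv2.imread(f"pics/{n}0.png").astype(int); m=(im[:,:,2]>im[:,:,1]+8)&(im.sum(2)<330)
        vv,uu=np.nonzero(m); d=cKDTree(proj(n,chand(pc))[8:]).query(np.c_[uu,vv])[0]
        obs[n]=np.c_[uu,vv][d<6]; print(n,len(obs[n]))
    for cams in (["top"],["scene"],["top","scene"]):
        def r2(p):
            o=[]
            for n in cams:
                q=proj(n,chand(p,120)); g=np.gradient(q,axis=0); g/=np.linalg.norm(g,axis=1)[:,None]
                i=cKDTree(q).query(obs[n])[1]; e=obs[n]-q[i]; o.append(np.clip(e[:,0]*-g[i,1]+e[:,1]*g[i,0],-4,4))
                # end: outermost pixels along
                al=((obs[n]-q[-1])@g[-1]); o.append([3*(np.sort(al)[-6:].mean()+.0)])
            return np.concatenate(o)
        s=least_squares(r2,pc,loss="soft_l1"); print(cams,s.x.round(3),"rms",np.sqrt((s.fun**2).mean()).round(2),"end",chand(s.x)[-1].round(1))
    pb=s.x
    # jig
    J=cr([(555-400,300),(482-400,48),(458-400,230),(622-400,252),(572-400,122)],370,165)
    P=np.array([[-156.5,0,103],[85,75,12],[-85,75,12],[-85,-75,12],[0,0,84]])
    def rj(p): return (proj("top",jigpt(p,P))-J).ravel()
    s=least_squares(rj,[470,-110,-.1]); print("jig",s.x.round(3),s.fun.round(2)); pj=s.x
    # overlays
    for n in ["top","scene"]:
        im=cv2.imread(f"pics/{n}0.png"); im=cv2.resize(im,None,fx=4,fy=4,interpolation=cv2.INTER_CUBIC); T=lambda q:np.round((q+.5)*4-.5).astype(int)
        cv2.polylines(im,[T(proj(n,chand(pb)))],0,(255,0,255),1)
        for z,hx,hy in ((12,85,75),(86,40,55),(86,19.5,33.5)):
            cv2.polylines(im,[T(proj(n,jigpt(pj,[[a*hx,b*hy,z] for a,b in((1,1),(1,-1),(-1,-1),(-1,1))])))],1,(0,0,255),1)
        cv2.circle(im,tuple(T(proj(n,jigpt(pj,P[:1])))[0]),3,(255,255,0),-1)
        cv2.imwrite(f"pics/ov_{n}.png",im)
    a=cv2.imread("pics/ov_top.png");b=cv2.imread("pics/ov_scene.png")
    A=np.vstack([a[680:980,1460:1860][:300],a[680:980,980:1380]]); B=np.vstack([b[920:1320,540:1040][::1][:300,:400],b[520:820,1180:1580]])
    B[:300]=b[930:1330,560:1093][:300,:400] if 0 else cv2.resize(b[880:1330,560:1160],(400,300)); cv2.imwrite("pics/ov.png",np.hstack([A,B]))
E
python3 fit.py
```

```text
chand picks [659.71101599 246.19741707  -2.94344967] [0.31 0.05 0.8  0.35 0.64 0.48 0.38 0.72]
top 348
scene 525
['top'] [659.586 244.943  -2.956] rms 1.33 end [495.   72.5 150. ]
['scene'] [651.562 245.201  -2.92 ] rms 1.67 end [493.2  66.9 150. ]
['top', 'scene'] [654.152 245.123  -2.928] rms 1.59 end [494.3  68.2 150. ]
jig [ 6.11201e+02 -2.85233e+02 -1.09000e-01] [ 0.16  2.79 -0.35 -2.    0.23 -1.86  0.33 -1.76 -0.37  2.45]
```

View pics/ov.png

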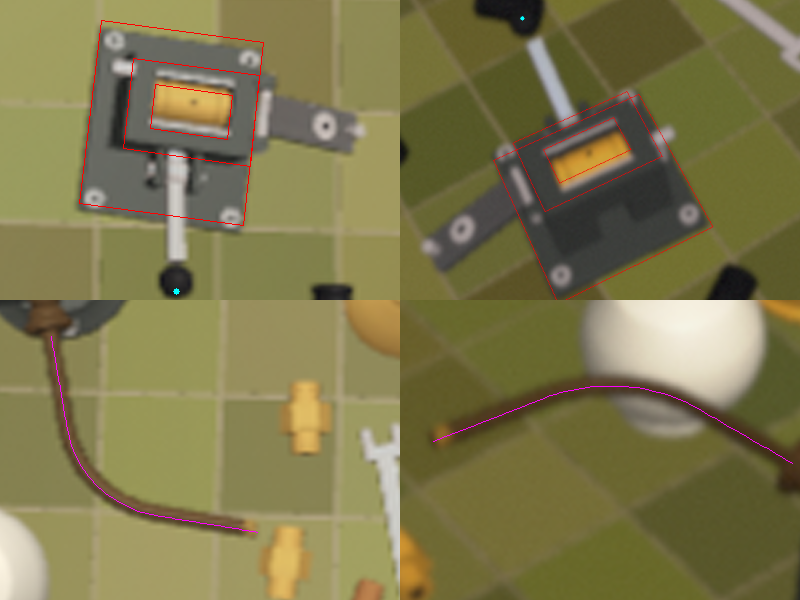

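The plate outline is off from the fit, so the plate isn't centred on the jig origin, but the block and knob are usable. I'll refit with that offset free and move over the bend for a closer wrist view.

```bash
cat > mv.py <<'E'
# track commanded pose (x,y,z,yaw deg; roll=pi) in cmd.json ; python3 mv.py inc dx dy dz spin -> update ; python3 mv.py to x y z yaw -> shift
import sys,json,os,numpy as np
def load(): return json.load(open("cmd.json")) if os.path.exists("cmd.json") else [215.883,478.581,226.741,float(np.degrees(2.7179))]
def axes(y): y=np.radians(y); return np.array([np.cos(y),np.sin(y)]),np.array([np.sin(y),-np.cos(y)])
def inc(dx,dy,dz,sp):
    c=load(); a,b=axes(c[3]); p=np.array(c[:2])+dx*a+dy*b; json.dump([p[0],p[1],c[2]-dz,c[3]-sp],open("cmd.json","w"))
def to(x,y,z,yaw,c=None):
    c=c or load(); a,b=axes(c[3]); d=np.array([x-c[0],y-c[1]]); return np.round([d@a,d@b,c[2]-z,(c[3]-yaw+180)%360-180],1)
if __name__=="__main__":
    v=list(map(float,sys.argv[2:])); print(inc(*v) or np.round(load(),2) if sys.argv[1]=="inc" else to(*v))
E
python3 mv.py to 600 140 240 155.72
python3 - <<'E'
from fit import *
cr=lambda pts,ox,oy: np.array([((a+.5)/4+ox-.5,(b+.5)/4+oy-.5) for a,b in pts])
J=cr([(155,300),(82,48),(58,230),(222,252),(172,122)],370,165)
def rj(p):
    P=np.array([[-156.5,0,103],[85+p[3],75+p[4],12],[-85+p[3],75+p[4],12],[-85+p[3],-75+p[4],12],[0,0,84]])
    return (proj("top",jigpt(p[:3],P))-J).ravel()
s=least_squares(rj,[611,-285,-.1,0,0]); print(s.x.round(3),s.fun.round(2), jigpt(s.x[:3],[[-156.5,0,103]]))
E
```

```text
[-489.4 -150.7  -13.3    0. ]
[ 6.20142e+02 -2.86215e+02 -1.17000e-01 -1.60480e+01 -8.84000e-01] [ 0.08  0.09 -0.16 -0.24  0.04 -0.1   0.12  0.33 -0.08 -0.1 ] [[ 464.71344237 -267.92928654  103.        ]]
```

Call:
{"fn": "arm_command", "kwargs": {"increments": [0, -49, -15, -1, 0, 0, -98, -30, -3, 0, 0, -147, -45, -4, 0, 0, -196, -60, -5, 0, 0, -245, -75, -6, 0, 0, -294, -90, -8, 0, 0, -343, -105, -9, 0, 0, -392, -120, -10, 0, 0, -441, -135, -12, 0, 0, -489, -151, -13, 0, 0, -489, -151, -13, 0, 0, -489, -151, -13, 0, 0, -489, -151, -13, 0]}}

```text
time: 1.72
tool_pos: [598.7, 140.9, 239.8]
tcp_rot: [3.142, -0.001, 2.719]
contact_force: [-0.9, 0.4, 0.1]
grip_width: 91.9
```

```bash
python3 mv.py inc -489 -151 -13 0; cat >> h.py <<'E'
def wrist(path):
    o=sensors.get_obs(); im=imaging.capture("wrist"); cv2.imwrite(path,im)
    np.savez(path[:-4]+".npz",p=o["tool_pos"],r=o["tcp_rot"]); return o
def wT(path):
    d=np.load(path[:-4]+".npz"); T=np.eye(4); T[:3,:3]=R.from_euler("xyz",d["r"]).as_matrix(); T[:3,3]=d["p"]
    return T@np.array(imaging.calibration("wrist")["hand_eye"])
def wproj(path,P):
    c=imaging.calibration("wrist"); q=(np.atleast_2d(P)-wT(path)[:3,3])@wT(path)[:3,:3]
    h=np.hypot(q[:,0],q[:,1]); th=np.arctan2(h,q[:,2]); return np.c_[c["cx"]+c["fx"]*th*q[:,0]/h, c["cy"]+c["fy"]*th*q[:,1]/h]
def watz(path,u,v,z):
    c=imaging.calibration("wrist"); a,b=(u-c["cx"])/c["fx"],(v-c["cy"])/c["fy"]; th=np.hypot(a,b); T=wT(path)
    d=T[:3,:3]@np.array([a/th*np.sin(th),b/th*np.sin(th),np.cos(th)]); return T[:3,3]+d*(z-T[2,3])/d[2]
E
python3 - <<'E'
from fit import *
o=wrist("pics/w1.png"); print(o["tool_pos"],o["tcp_rot"])
im=cv2.imread("pics/w1.png"); 
for p,c in (([659.6,244.9,-2.956],(255,0,255)),([654.15,245.1,-2.928],(255,255,0))):
    cv2.polylines(im,[np.round(wproj("pics/w1.png",chand(p))).astype(int)],0,c,1)
cv2.imwrite("pics/w1o.png",im)
E
```

```text
[599.56 139.89 239.74 155.72]
[598.66194002 140.90208532 239.76890011] [ 3.14152382e+00 -5.52422448e-04  2.71916581e+00]
```

View pics/w1o.png

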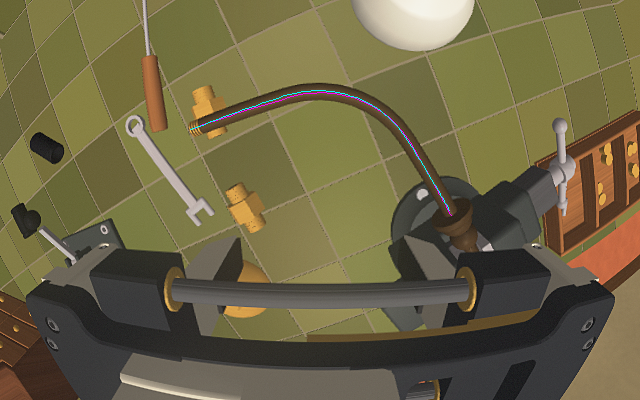

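The wrist view agrees well with the arm fit. The free end is at (190,128), the bend near (320,88) and the flange face near (450,212). I'll refine the fit on this image.

```bash
cat > fitw.py <<'E'
from fit import *
f="pics/w1.png"; im=cv2.imread(f).astype(int)
m=(im[:,:,2]>im[:,:,1]+5)&(im.sum(2)<330)
p=np.array([656.,245,-2.94])
for k in range(3):
    C=chand(p,200)[5:-20]; q=wproj(f,C); g=np.gradient(q,axis=0); ok=np.linalg.norm(g,axis=1)>.05; q,g=q[ok],g[ok]; g/=np.linalg.norm(g,axis=1)[:,None]; nn=np.c_[-g[:,1],g[:,0]]
    t=np.arange(-16,16.1,.5); off=[];W=[]
    for a,b in zip(q,nn):
        s=(a+t[:,None]*b); v=cv2.remap(m.astype(np.float32),s[None,:,0].astype(np.float32),s[None,:,1].astype(np.float32),cv2.INTER_LINEAR)[0]
        i=np.where(v>.5)[0]; off.append(t[i].mean() if len(i) else np.nan); W.append(len(i)*.5)
    off=np.array(off); pts=q+off[:,None]*nn; g0=np.isfinite(off); 
    def r(p):
        Q=wproj(f,chand(p,400)); 
        j=cKDTree(Q).query(pts[g0])[1]; G=np.gradient(Q,axis=0); G/=np.linalg.norm(G,axis=1)[:,None]+1e-9; e=pts[g0]-Q[j]
        return e[:,0]*-G[j,1]+e[:,1]*G[j,0]
    s=least_squares(r,p,x_scale=[1,1,.01],loss="soft_l1",diff_step=1e-4); p=s.x; print(p.round(3),"rms",np.sqrt((r(p)**2).mean()).round(2),"end",chand(p)[-1].round(1),"width",np.percentile(W,[10,50,90]))
# profiles along axis at end and shoulder
x,y,t=p; M=np.array([[np.cos(t),-np.sin(t)],[np.sin(t),np.cos(t)]])
d=chand(p)[-1]-chand(p)[-2]; d/=np.linalg.norm(d)
for k in range(-14,10,2):
    a=wproj(f,chand(p)[-1]+k*d)[0]; print("end",k,a.round(),im[int(round(a[1])),int(round(a[0]))])
for k in range(-12,14,2):
    for o in (0,12):
        P=np.r_[M@[k,o]+[x,y],150]; a=wproj(f,P)[0]; print("sh",k,o,a.round(),im[int(round(a[1])),int(round(a[0]))],end=" ")
    print()
E
python3 fitw.py
```

```text
[654.612 245.331  -2.926] rms 0.79 end [495.1  68.1 150. ] width [15.7 18.  24. ]
[654.115 245.463  -2.922] rms 0.76 end [495.4  67.5 150. ] width [15.5 18.  24. ]
[654.253 245.444  -2.923] rms 0.82 end [495.4  67.7 150. ] width [15.7 18.  24. ]
end -14 [204. 125.] [46 71 94]
end -12 [202. 126.] [48 74 95]
end -10 [200. 127.] [49 72 92]
end -8 [198. 127.] [ 65 128 171]
end -6 [196. 128.] [42 65 85]
end -4 [194. 129.] [ 53  95 130]
end -2 [192. 130.] [ 62 115 151]
end 0 [190. 131.] [ 82 189 247]
end 2 [188. 131.] [ 80  98 107]
end 4 [186. 132.] [ 68 131 133]
end 6 [184. 133.] [ 70 130 132]
end 8 [182. 134.] [ 71 132 134]
sh -12 0 [456. 221.] [23 33 40] sh -12 12 [446. 229.] [43 61 81] 
sh -10 0 [455. 220.] [31 39 48] sh -10 12 [445. 227.] [44 63 81] 
sh -8 0 [454. 218.] [31 38 51] sh -8 12 [444. 225.] [25 36 45] 
sh -6 0 [453. 216.] [22 35 43] sh -6 12 [443. 224.] [30 42 48] 
sh -4 0 [452. 215.] [47 66 84] sh -4 12 [442. 222.] [28 40 50] 
sh -2 0 [451. 213.] [ 59  85 107] sh -2 12 [441. 221.] [32 39 48] 
sh 0 0 [451. 211.] [51 75 96] sh 0 12 [440. 219.] [28 40 48] 
sh 2 0 [450. 210.] [ 52  77 100] sh 2 12 [439. 217.] [30 41 47] 
sh 4 0 [449. 208.] [ 55  79 103] sh 4 12 [438. 216.] [29 44 51] 
sh 6 0 [448. 206.] [ 56  80 101] sh 6 12 [437. 214.] [35 46 53] 
sh 8 0 [447. 205.] [ 57  83 104] sh 8 12 [436. 212.] [28 40 47] 
sh 10 0 [446. 203.] [ 57  80 103] sh 10 12 [435. 211.] [55 64 67] 
sh 12 0 [445. 201.] [ 55  79 102] sh 12 12 [434. 209.] [82 88 87]
```

```bash
python3 mv.py to 464.7 -267.9 200 173.3; python3 mv.py to 464.7 -267.9 84 173.3
```

```text
[ -44.7 -427.2   39.7  -17.6]
[ -44.7 -427.2  155.7  -17.6]
```

Call:
{"fn": "arm_command", "kwargs": {"increments": [0, -5, -47, 0, -2, 0, -10, -95, 0, -4, 0, -15, -142, 0, -6, 0, -20, -190, 0, -8, 0, -25, -237, 0, -10, 0, -30, -285, 5, -12, 0, -35, -332, 15, -14, 0, -40, -380, 25, -16, 0, -44.7, -427.2, 39.7, -17.6, 0, -44.7, -427.2, 39.7, -17.6, 0, -44.7, -427.2, 39.7, -17.6, 0, -44.7, -427.2, 39.7, -17.6]}}

```text
time: 3.28
tool_pos: [465.3, -266.6, 200.6]
tcp_rot: [-3.141, 0.001, 3.027]
contact_force: [-0.3, -0.5, -0.1]
grip_width: 91.3
```

```bash
python3 mv.py inc -44.7 -427.2 39.7 -17.6; python3 - <<'E'
from fit import *
o=wrist("pics/w2.png"); print(o["tool_pos"],o["tcp_rot"],o["time"])
f="pics/w2.png"; im=cv2.imread(f); p=[620.14,-286.2,-.117]
for z,hx,hy in ((86,40,55),(86,19.5,33.5)):
    cv2.polylines(im,[np.round(wproj(f,jigpt(p,[[a*hx,b*hy,z] for a,b in((1,1),(1,-1),(-1,-1),(-1,1))]))).astype(int)],1,(0,0,255),1)
k=[[-156.5+15*np.cos(a),15*np.sin(a),103] for a in np.linspace(0,6.28,30)]
cv2.polylines(im,[np.round(wproj(f,jigpt(p,k))).astype(int)],1,(255,255,0),1)
cv2.imwrite("pics/w2o.png",im)
E
```

```text
[ 464.68 -267.91  200.04  173.32]
[ 465.29761108 -266.61261581  200.63883151] [-3.14139586e+00  9.87678908e-04  3.02688400e+00] 3.275
```

View pics/w2o.png

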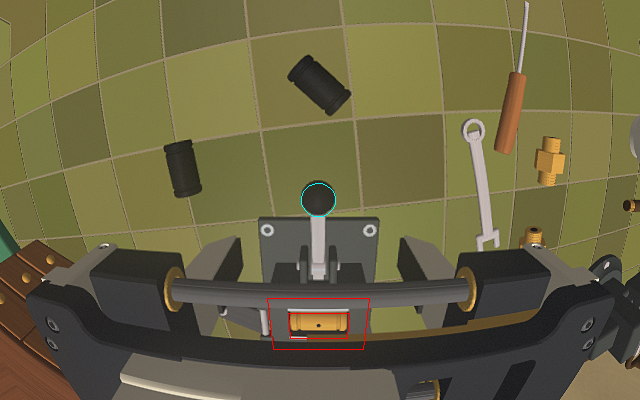

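The overlay lines up on the knob (318,199) and the pocket and sleeve (319,322), so the jig pose holds. Now I'll lower around the knob and grip it.

Call:
{"fn": "arm_command", "kwargs": {"increments": [0, 0, 0, 40, 0, 0, 0, 0, 80, 0, 0, 0, 0, 110, 0, 0, 0, 0, 116, 0, 0, 0, 0, 116, 0, 1, 0, 0, 116, 0, 1, 0, 0, 116, 0, 1, 0, 0, 116, 0, 1, 0, 0, 116, 0, 1, 0, 0, 116, 0, 1, 0, 0, 116, 0, 1, 0, 0, 116, 0]}}

```text
time: 4.82
tool_pos: [464.5, -268.4, 84.0]
tcp_rot: [-3.141, 0.0, 3.025]
contact_force: [-1.0, -0.4, -0.1]
grip_width: 28.5
```

Call:
{"fn": "arm_command", "kwargs": {"increments": [1, 2.5, 0, 5, 0, 1, 4.8, 0, 10, 0, 1, 6.8, 0, 15, 0, 1, 8.5, 0, 20, 0, 1, 10, 0, 25.5, 0, 1, 11.3, 0, 31, 0, 1, 12.2, 0, 36, 0, 1, 12.9, 0, 42, 0, 1, 13.3, 0, 47, 0, 1, 13.5, 0, 53, 0, 1, 13.4, 0, 57, 0, 1, 13.1, 0, 62, 0, 1, 13, 0, 64, 0, 1, 13, 0, 64, 0, 1, 13, 0, 64, 0]}}

```text
time: 6.7
tool_pos: [451.9, -266.9, 20.6]
tcp_rot: [-3.141, 0.001, 3.025]
contact_force: [-2.1, -1.3, 5.4]
grip_width: 28.3
```

```bash
python3 mv.py inc 0 0 116 0;python3 mv.py inc 13 0 64 0; python3 - <<'E'
from fit import *
o=sensors.get_obs(); print(o["tool_pos"],o["contact_force"],o["grip_width"])
im=imaging.capture("top"); cv2.imwrite("pics/top1.png",im)
wrist("pics/w3.png")
E
```

```text
[ 464.68 -267.91   84.04  173.32]
[ 451.76 -266.4    20.04  173.32]
[ 451.86709609 -266.89838297   20.56252047] [-2.06538752 -1.346328    5.35798621] 28.299335526373607
```

Call:
{"fn": "arm_command", "kwargs": {"increments": [1, 0, 0, 3, 0, 1, 0, 0, 3, 0]}}

```text
time: 7.05
tool_pos: [452.2, -267.0, 19.2]
tcp_rot: [-3.14, 0.002, 3.025]
contact_force: [-5.0, 1.6, 20.0]
grip_width: 28.3
```

Call:
{"fn": "arm_command", "kwargs": {"increments": [1, 0, 0, -2, 0, 0, 0, 0, -2, 0, 0, 0, 0, -2, 0, 0, 0, 0, -2, 0, 0, 0, 0, -2, 0, 0, 0, 0, -40, 0, 0, 0, 0, -90, 0, 0, 0, 0, -140, 0, 0, 0, 0, -180, 0, 0, 0, 0, -180, 0, 0, 0, 0, -180, 0]}}

```text
time: 8.43
tool_pos: [451.2, -266.0, 196.2]
tcp_rot: [3.141, -0.001, 3.025]
contact_force: [-0.6, 0.5, 0.0]
grip_width: 91.9
```

```bash
python3 mv.py inc 0 0 3 0;python3 mv.py inc 0 0 -180 0; python3 - <<'E'
from fit import *
o=wrist("pics/w3.png"); print(o["tool_pos"],o["contact_force"],o["grip_width"])
f="pics/w3.png"; im=cv2.imread(f); p=[620.14,-286.2,-.117]
for z,hx,hy in ((86,40,55),(103,18,32)):
    cv2.polylines(im,[np.round(wproj(f,jigpt(p,[[a*hx,b*hy,z] for a,b in((1,1),(1,-1),(-1,-1),(-1,1))]))).astype(int)],1,(0,0,255),1)
k=[[-169.6+15*np.cos(a),15*np.sin(a),41] for a in np.linspace(0,6.28,30)]
cv2.polylines(im,[np.round(wproj(f,jigpt(p,k))).astype(int)],1,(255,255,0),1)
cv2.imwrite("pics/w3o.png",cv2.resize(im[150:400,200:450],None,fx=2,fy=2))
E
python3 mv.py to 620.1 -286.2 180 83.3; python3 mv.py to 620.1 -286.2 90 83.3
```

```text
[ 451.76 -266.4    17.04  173.32]
[ 451.76 -266.4   197.04  173.32]
[ 451.22444277 -266.03229055  196.16254264] [-0.60697869  0.46972779  0.01883443] 91.91351840356445
[-1.695e+02 -1.000e-01  1.700e+01  9.000e+01]
[-1.695e+02 -1.000e-01  1.070e+02  9.000e+01]
```

View pics/w3o.png

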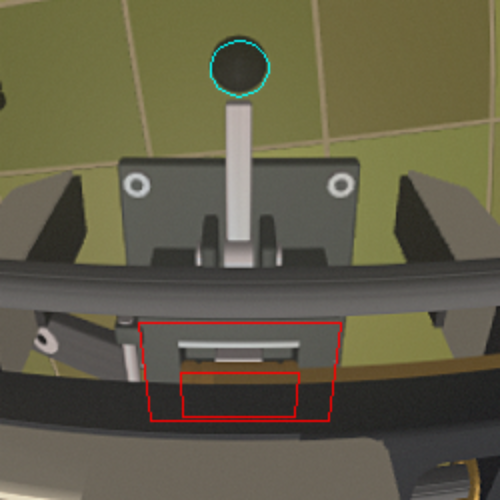

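The lever is fully down: the knob sits on the predicted circle. The pocket shows the ejector and no sleeve at depth, so the sleeve is up, hidden behind the gripper bar. I'll go over it and lower.

Call:
{"fn": "arm_command", "kwargs": {"increments": [0, -15, 0, 0, 9, 0, -35, 0, 0, 18, 0, -55, 0, 0, 27, 0, -75, 0, 0, 36, 0, -95, 0, 0, 45, 0, -115, 0, 0, 54, 0, -135, 0, 0, 63, 0, -155, 0, 0, 72, 0, -169.5, 0, 5, 81, 0, -169.5, 0, 17, 90, 0, -169.5, 0, 17, 90, 0, -169.5, 0, 17, 90, 0, -169.5, 0, 45, 90, 0, -169.5, 0, 75, 90, 0, -169.5, 0, 95, 90, 0, -169.5, 0, 105, 90, 0, -169.5, 0, 107, 90, 0, -169.5, 0, 107, 90]}}

```text
time: 10.72
tool_pos: [620.5, -286.4, 91.0]
tcp_rot: [3.14, 0.001, 1.455]
contact_force: [0.3, -0.3, -0.4]
grip_width: 91.6
```

```bash
python3 mv.py inc -169.5 0 107 90; python3 - <<'E'
from fit import *
o=wrist("pics/w4.png"); print(o["tool_pos"],np.degrees(o["tcp_rot"]),o["contact_force"],o["grip_width"],o["joint_positions"])
E
```

```text
[ 620.12 -286.11   90.04   83.32]
[ 620.48213647 -286.40125775   90.95910161] [1.79918165e+02 2.87694942e-02 8.33407586e+01] [ 0.34055221 -0.29208068 -0.38044649] 91.63493692843763 [-5.44534329e-01  7.47227898e-01  1.20718678e+00  1.47236913e-04
  1.18567016e+00 -4.28364210e-01]
```

View pics/w4.png

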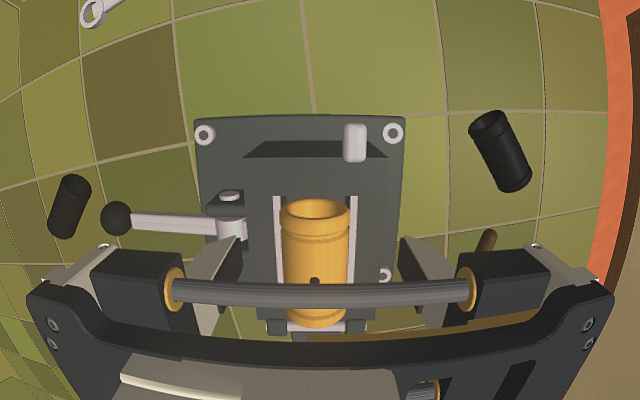

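The brass sleeve is up at (316,255), centred between the open jaws with its near bore visible. I'll close on it and lift.

Call:
{"fn": "arm_command", "kwargs": {"increments": [1, 0, 0, 0, 0, 1, 0, 0, 0, 0, 1, 0, 0, 0, 0, 1, 0, 0, 0, 0, 1, 0, 0, 0, 0, 1, 0, 0, 0, 0, 1, 0, 0, 0, 0, 1, 0, 0, -15, 0, 1, 0, 0, -35, 0, 1, 0, 0, -60, 0, 1, 0, 0, -80, 0, 1, 0, 0, -80, 0]}}

```text
time: 12.28
tool_pos: [621.2, -286.6, 172.3]
tcp_rot: [3.137, 0.002, 1.454]
contact_force: [-0.0, 0.3, -2.7]
grip_width: 35.8
```

```bash
python3 mv.py inc 0 0 -80 0; python3 - <<'E'
from fit import *
o=wrist("pics/w5.png"); print(o["tool_pos"],np.degrees(o["tcp_rot"]),o["contact_force"],o["grip_width"],o["moment"])
im=cv2.imread("pics/w5.png"); hsv=cv2.cvtColor(im,cv2.COLOR_BGR2HSV)
m=cv2.inRange(hsv,(12,120,80),(32,255,255)); m[340:]=0
n,l,s,c=cv2.connectedComponentsWithStats(m); print(s[s[:,4]>150])
f="pics/w5.png"
# expected sleeve near-end rim centre for sleeve centre at TCP+(0,0,13)
p=o["tool_pos"]; y=o["tcp_rot"][2]; ax=np.array([np.cos(y),np.sin(y),0])
for h in (10,13,16): print(h, wproj(f,[p+32*ax+[0,0,h],p+32*ax+[0,0,h+18],p-32*ax+[0,0,h+18]]).round(1).tolist())
cv2.imwrite("pics/w5c.png",cv2.resize(im[150:350,200:440],None,fx=3,fy=3))
E
```

```text
[ 620.12 -286.11  170.04   83.32]
[ 621.17054975 -286.60374176  172.32100268] [1.79751353e+02 9.83637389e-02 8.33288859e+01] [-0.01042791  0.25053012 -2.65433702] 35.83152918068814 [-0.09072599  0.06574451 -0.00241367]
[[     0      0    640    400 212599]
 [    61      0     61     84   3987]
 [   121      0     46     25    438]
 [   122      0     80     59   1410]
 [   353      0     73     14    718]
 [     0      2     17     51    678]
 [    18     15     45     91   2788]
 [   494     18     65     49    856]
 [     0     43     17     33    164]
 [   132     48     42     25    170]
 [   124     61     48     86    673]
 [    65     64     69     98   4764]
 [   144     75     50     55    550]
 [    23     88     52     86   2864]
 [     0    110     34     74   1309]
 [   138    137     73     48    849]
 [    78    151     77     85   2977]
 [     0    187     21     57    657]
 [   285    200     72     84   5499]
 [   443    205     19     48    242]
 [   377    214     35     41    421]
 [     0    243     64     50   1872]
 [   379    271     12     48    308]
 [   250    272     12     47    325]
 [     0    291     33     41    318]
 [   210    299    275     41   2255]
 [   283    309     75     21   1055]
 [     0    324     35     16    312]]
10 [[319.0, 207.2], [319.0, 220.6], [319.1, 329.0]]
13 [[319.0, 209.2], [319.0, 223.1], [319.2, 332.7]]
16 [[319.0, 211.3], [319.0, 225.8], [319.2, 336.4]]
```

View pics/w5c.png

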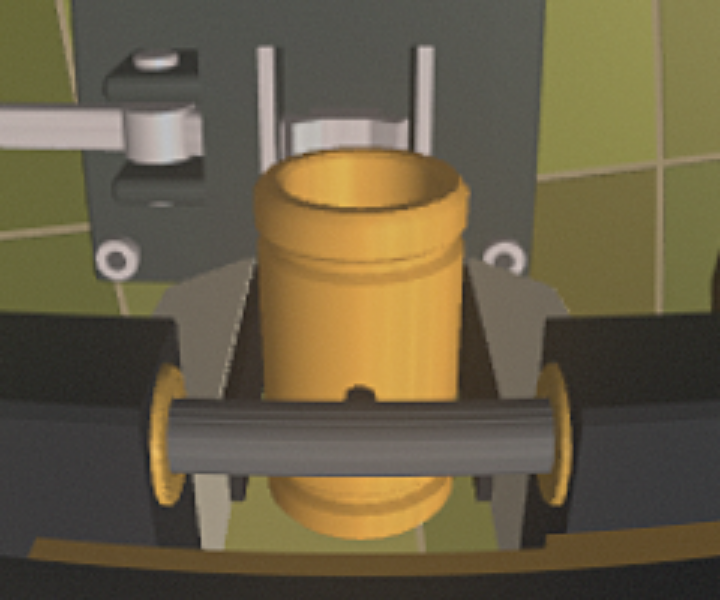

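The sleeve is held square in the jaws, front rim centred at about u=320, axis roughly 12 mm above the TCP. Now I'll plan the slide: best tube pose at each point along the bar.

```bash
cat > path.py <<'E'
from fit import chand
import numpy as np, mv
from scipy.optimize import minimize
PC=[654.2,245.4,-2.924]; H=12.
C=chand(PC,2000)[:,:2]
# extend both sides by straight lines, resample by arclength from shoulder
C=np.r_[[C[0]-60*(C[5]-C[0])/np.linalg.norm(C[5]-C[0])],C,[C[-1]+200*(C[-1]-C[-5])/np.linalg.norm(C[-1]-C[-5])]]
C=C[np.r_[True,np.linalg.norm(np.diff(C,axis=0),axis=1)>1e-6]]
S=np.r_[0,np.cumsum(np.linalg.norm(np.diff(C,axis=0),axis=1))]-60+2
END=80+np.radians(70)*90+85
B=lambda s:np.c_[np.interp(s,S,C[:,0]),np.interp(s,S,C[:,1])]
def pose(s):
    # only bar that exists (s<=END) counts
    u=np.linspace(s-32.5,min(s+32.5,END) if s<END+20 else s+32.5,41); P=B(u); m=B(np.array([s]))[0]; t=B(np.array([s-1.]))[0]-B(np.array([s+1.]))[0]; t0=np.arctan2(t[1],t[0])
    lat=lambda v:(P-m)@np.array([-np.sin(t0+v[1]/30),np.cos(t0+v[1]/30)])-v[0]
    v=minimize(lambda v:(lat(v)**8).sum()**.125,[0,0],method="Nelder-Mead",options=dict(xatol=1e-3,fatol=1e-4)).x
    y=t0+v[1]/30; c=m+v[0]*np.array([-np.sin(y),np.cos(y)]); return c[0],c[1],np.degrees(y),np.abs(lat(v)).max()
def rows(ss,z=150-H,off=(0,0)):
    c=mv.load(); out=[]
    for s in ss:
        x,y,w,e=pose(s); r=mv.to(x+off[0],y+off[1],z,w); out.append(r); print(round(s),np.round([x,y,w,e],1),"->",r.tolist())
    return out
if __name__=="__main__":
    print(END); rows([END+32+40]); 
    print("lateral use", [round(pose(s)[3],1) for s in range(32,280,20)])
E
python3 path.py
```

```text
274.9557428756427
347 [485.7  -3.6  82.5   0. ] -> [265.0, -166.3, 32.0, 0.9]
lateral use [np.float64(0.0), np.float64(0.1), np.float64(1.2), np.float64(2.6), np.float64(3.1), np.float64(3.1), np.float64(3.1), np.float64(2.9), np.float64(1.7), np.float64(0.3), np.float64(0.0), np.float64(0.0), np.float64(0.0)]
```

Call:
{"fn": "arm_command", "kwargs": {"increments": [1, 25, -16, 0, 0, 1, 55, -35, 0, 0, 1, 90, -57, 0, 0, 1, 125, -79, 0, 0, 1, 160, -101, 0, 0, 1, 195, -123, 5, 0, 1, 225, -142, 15, 0.5, 1, 250, -157, 25, 0.9, 1, 265, -166.3, 32, 0.9, 1, 265, -166.3, 32, 0.9, 1, 265, -166.3, 32, 0.9, 1, 265, -166.3, 32, 0.9]}}

```text
time: 13.82
tool_pos: [486.4, -4.5, 138.3]
tcp_rot: [3.141, 0.0, 1.437]
contact_force: [-0.2, -0.1, -3.5]
grip_width: 35.6
```

```bash
python3 mv.py inc 265 -166.3 32 0.9; python3 - <<'E'
from fit import *
import path
o=wrist("pics/w6.png"); print(o["tool_pos"],np.degrees(o["tcp_rot"]),o["contact_force"],o["grip_width"],o["time"])
im=cv2.imread("pics/w6.png"); f="pics/w6.png"
k=3; big=cv2.resize(im[110:310,190:450],None,fx=k,fy=k,interpolation=cv2.INTER_CUBIC)
T=lambda q:np.round((q-[190,110]+.5)*k-.5).astype(int)
cv2.polylines(big,[T(wproj(f,chand(path.PC)[40:]))],0,(255,0,255),1)
p=o["tool_pos"]; y=o["tcp_rot"][2]; ax=np.array([np.cos(y),np.sin(y),0]); n=np.array([-np.sin(y),np.cos(y),0])
a=np.linspace(0,6.28,60)[:,None]
cv2.polylines(big,[T(wproj(f,p+32*ax+[0,0,12]+18*(np.cos(a)*n+np.sin(a)*[0,0,1])))],1,(255,255,0),1)
cv2.polylines(big,[T(wproj(f,p+32*ax+[0,0,12]+13*(np.cos(a)*n+np.sin(a)*[0,0,1])))],1,(255,255,0),1)
cv2.imwrite("pics/w6o.png",big)
E
```

```text
[485.75  -3.57 138.04  82.42]
[486.43042138  -4.49905058 138.26697287] [1.79939377e+02 7.45539828e-03 8.23595575e+01] [-0.24669771 -0.13775188 -3.5193167 ] 35.56269748826757 13.825
```

View pics/w6o.png

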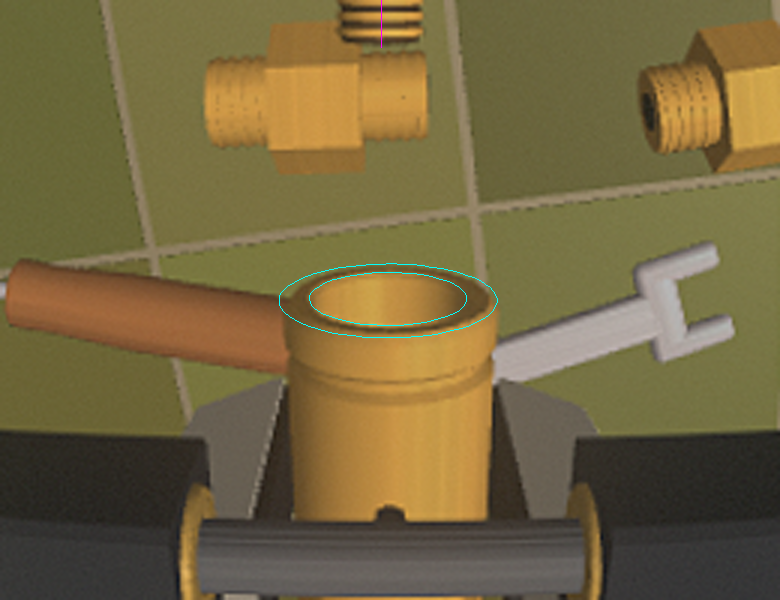

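The predicted rim and bar lines lie on the real ones: bore centre at crop (389,298), bar tip at (382,42). Correcting the roughly 1 mm tracking offset puts the bar well inside the bore. Next are the rows for the straight leg.

```bash
cat > sync.py <<'E'
from plant import sensors; import json,numpy as np
o=sensors.get_obs(); json.dump([*map(float,o["tool_pos"]),float(np.degrees(o["tcp_rot"][2]))],open("cmd.json","w"))
print(o["time"],np.round(json.load(open("cmd.json")),2),"F",o["contact_force"].round(1),"M",o["moment"].round(2),"w",o["grip_width"].round(1),"q6",o["joint_positions"][5].round(2))
E
python3 sync.py; python3 -c "
import path; path.rows([347,335,320,305,290,275,260,245,230])"
```

```text
347 [485.7  -3.6  82.5   0. ] -> [0.7, -0.7, 0.2, -0.1]
335 [487.3   8.3  82.5   0. ] -> [12.7, -0.7, 0.2, -0.1]
320 [489.2  23.1  82.5   0. ] -> [27.7, -0.7, 0.2, -0.1]
305 [491.2  38.   82.5   0. ] -> [42.7, -0.7, 0.2, -0.1]
290 [493.2  52.9  82.5   0. ] -> [57.7, -0.8, 0.2, -0.1]
275 [495.1  67.7  82.5   0. ] -> [72.7, -0.8, 0.2, -0.1]
260 [497.1  82.6  82.5   0. ] -> [87.7, -0.8, 0.2, -0.1]
245 [499.1  97.5  82.5   0. ] -> [102.7, -0.8, 0.2, -0.1]
230 [501.  112.4  82.5   0. ] -> [117.7, -0.9, 0.2, -0.1]Traceback (most recent call last):
  File "sync.py", line 3, in <module>
    print(o["time"],np.round(json.load(open("cmd.json")),2),"F",o["contact_force"].round(1),"M",o["moment"].round(2),"w",o["grip_width"].round(1),"q6",o["joint_positions"][5].round(2))
                                                                                                                         ^^^^^^^^^^^^^^^^^^^^^
AttributeError: 'float' object has no attribute 'round'
```

Call:
{"fn": "arm_command", "kwargs": {"increments": [1, 0.7, -0.8, 0.2, 0, 1, 7, -0.8, 0.2, 0, 1, 14, -0.8, 0.2, 0, 1, 21, -0.8, 0.2, 0, 1, 28, -0.8, 0.2, 0, 1, 35, -0.8, 0.2, 0, 1, 43, -0.8, 0.2, 0, 1, 51, -0.8, 0.2, 0, 1, 59, -0.8, 0.2, 0, 1, 67, -0.8, 0.2, 0, 1, 75, -0.8, 0.2, 0, 1, 83, -0.8, 0.2, 0, 1, 91, -0.8, 0.2, 0, 1, 98, -0.8, 0.2, 0, 1, 103, -0.8, 0.2, 0, 1, 103, -0.8, 0.2, 0]}}

```text
time: 15.88
tool_pos: [498.5, 98.9, 137.8]
tcp_rot: [3.142, -0.0, 1.439]
contact_force: [-0.6, -0.3, -3.7]
grip_width: 35.4
```

```bash
sed -i 's/o\["grip_width"\].round(1)/round(o["grip_width"],1)/' sync.py; python3 sync.py; python3 -c "
import path; path.rows([245,*range(242,134,-6)])"
```

```text
15.875 [498.51  98.9  137.79  82.45] F [-0.6 -0.3 -3.7] M [-0.11  0.05 -0.06] w 35.4 q6 0.18
245 [499.1  97.5  82.5   0. ] -> [-1.3, 0.7, -0.2, -0.0]
242 [499.5 100.5  82.5   0. ] -> [1.7, 0.7, -0.2, -0.0]
236 [500.3 106.4  82.5   0. ] -> [7.7, 0.7, -0.2, -0.0]
230 [501.  112.4  82.5   0. ] -> [13.7, 0.7, -0.2, -0.0]
224 [501.8 118.3  82.5   0. ] -> [19.7, 0.7, -0.2, -0.0]
218 [5.026e+02 1.242e+02 8.240e+01 1.000e-01] -> [25.7, 0.7, -0.2, 0.1]
212 [5.035e+02 1.302e+02 8.200e+01 3.000e-01] -> [31.7, 0.8, -0.2, 0.4]
206 [504.4 136.1  81.3   0.6] -> [37.7, 0.9, -0.2, 1.2]
200 [505.4 142.   80.2   1.1] -> [43.7, 1.2, -0.2, 2.3]
194 [506.6 147.9  78.7   1.5] -> [49.6, 1.6, -0.2, 3.7]
188 [507.9 153.7  76.9   2. ] -> [55.5, 2.1, -0.2, 5.6]
182 [509.5 159.4  74.7   2.4] -> [61.4, 2.9, -0.2, 7.8]
176 [511.3 165.   72.1   2.7] -> [67.2, 4.0, -0.2, 10.4]
170 [513.4 170.5  69.1   3. ] -> [72.9, 5.3, -0.2, 13.4]
164 [515.7 175.9  65.8   3.1] -> [78.6, 6.9, -0.2, 16.7]
158 [518.3 181.1  62.1   3.1] -> [84.1, 8.8, -0.2, 20.3]
152 [521.2 186.1  58.3   3.1] -> [89.5, 11.0, -0.2, 24.1]
146 [524.4 191.   54.5   3.1] -> [94.7, 13.6, -0.2, 28.0]
140 [528.  195.6  50.7   3.1] -> [99.7, 16.5, -0.2, 31.8]
```

Call:
{"fn": "arm_command", "kwargs": {"increments": [1, 1.7, 0.7, -0.2, 0, 1, 7.7, 0.7, -0.2, 0, 1, 13.7, 0.7, -0.2, 0, 1, 19.7, 0.7, -0.2, 0, 1, 25.7, 0.7, -0.2, 0.1, 1, 31.7, 0.8, -0.2, 0.4, 1, 37.7, 0.9, -0.2, 1.2, 1, 43.7, 1.2, -0.2, 2.3, 1, 49.6, 1.6, -0.2, 3.7, 1, 55.5, 2.1, -0.2, 5.6, 1, 61.4, 2.9, -0.2, 7.8, 1, 67.2, 4, -0.2, 10.4, 1, 70.1, 4.6, -0.2, 11.9, 1, 72.9, 5.3, -0.2, 13.4, 1, 72.9, 5.3, -0.2, 13.4]}}

```text
time: 17.75
tool_pos: [513.4, 170.3, 138.0]
tcp_rot: [3.142, -0.0, 1.205]
contact_force: [0.0, -0.0, -1.9]
grip_width: 35.8
```

```bash
python3 sync.py; python3 -c "
import path; path.rows([170,*range(167,108,-4)])"
```

```text
17.75 [513.41 170.29 138.01  69.02] F [ 0.  -0.  -1.9] M [-0.18  0.11 -0.  ] w 35.8 q6 0.54
170 [513.4 170.5  69.1   3. ] -> [0.2, -0.1, 0.0, -0.1]
167 [514.5 173.2  67.5   3. ] -> [3.1, -0.0, 0.0, 1.5]
163 [516.1 176.7  65.2   3.1] -> [7.0, 0.2, 0.0, 3.8]
159 [517.9 180.2  62.8   3.1] -> [10.9, 0.6, 0.0, 6.3]
155 [519.7 183.6  60.2   3.1] -> [14.7, 1.1, 0.0, 8.8]
151 [521.7 187.   57.7   3.1] -> [18.5, 1.8, 0.0, 11.3]
147 [523.9 190.2  55.1   3.1] -> [22.3, 2.6, 0.0, 13.9]
143 [526.2 193.3  52.6   3.1] -> [26.1, 3.6, 0.0, 16.4]
139 [528.6 196.4  50.    3.1] -> [29.8, 4.8, 0.0, 19.0]
135 [531.1 199.3  47.5   3.1] -> [33.4, 6.2, 0.0, 21.5]
131 [533.8 202.1  44.9   3.1] -> [37.0, 7.7, 0.0, 24.1]
127 [536.6 204.8  42.4   3.1] -> [40.5, 9.3, 0.0, 26.6]
123 [539.6 207.3  39.8   3.1] -> [43.9, 11.1, 0.0, 29.2]
119 [542.6 209.7  37.3   3.1] -> [47.3, 13.1, 0.0, 31.7]
115 [545.7 212.   34.7   3.1] -> [50.5, 15.2, 0.0, 34.3]
111 [549.  214.2  32.2   3.1] -> [53.7, 17.5, 0.0, 36.8]
```

No contact so far in the bend. I'll continue around it.

Call:
{"fn": "arm_command", "kwargs": {"increments": [1, 3.1, 0, 0, 1.5, 1, 7, 0.2, 0, 3.8, 1, 10.9, 0.6, 0, 6.3, 1, 14.7, 1.1, 0, 8.8, 1, 18.5, 1.8, 0, 11.3, 1, 22.3, 2.6, 0, 13.9, 1, 26.1, 3.6, 0, 16.4, 1, 29.8, 4.8, 0, 19, 1, 33.4, 6.2, 0, 21.5, 1, 37, 7.7, 0, 24.1, 1, 40.5, 9.3, 0, 26.6, 1, 43.9, 11.1, 0, 29.2, 1, 47.3, 13.1, 0, 31.7, 1, 50.5, 15.2, 0, 34.3, 1, 53.7, 17.5, 0, 36.8, 1, 53.7, 17.5, 0, 36.8]}}

```text
time: 19.75
tool_pos: [549.1, 214.1, 137.9]
tcp_rot: [-3.142, -0.0, 0.562]
contact_force: [-0.3, -1.0, -3.8]
grip_width: 35.8
```

```bash
python3 sync.py; python3 -c "
import path; path.rows([111,*range(108,59,-4),*range(56,30,-6),34,32,31,30])"
```

```text
19.75 [549.06 214.14 137.94  32.21] F [-0.3 -1.  -3.8] M [-0.08  0.11 -0.01] w 35.8 q6 1.25
111 [549.  214.2  32.2   3.1] -> [-0.1, -0.1, -0.1, -0.0]
108 [551.5 215.7  30.4   3.1] -> [2.8, -0.0, -0.1, 1.8]
104 [554.8 217.6  28.    3.1] -> [6.7, 0.1, -0.1, 4.2]
100 [558.3 219.5  25.9   3. ] -> [10.6, 0.4, -0.1, 6.3]
96 [561.8 221.2  23.8   2.8] -> [14.5, 0.8, -0.1, 8.4]
92 [565.4 222.8  22.    2.6] -> [18.4, 1.4, -0.1, 10.2]
88 [569.  224.3  20.3   2.4] -> [22.3, 2.1, -0.1, 11.9]
84 [572.7 225.7  18.8   2.1] -> [26.2, 2.8, -0.1, 13.4]
80 [576.4 227.   17.4   1.8] -> [30.0, 3.7, -0.1, 14.8]
76 [580.2 228.2  16.2   1.5] -> [33.9, 4.7, -0.1, 16.0]
72 [584.  229.3  15.2   1.2] -> [37.7, 5.8, -0.1, 17.0]
68 [587.9 230.4  14.3   0.9] -> [41.5, 6.9, -0.1, 17.9]
64 [591.8 231.4  13.7   0.6] -> [45.3, 8.2, -0.1, 18.5]
60 [5.956e+02 2.324e+02 1.310e+01 4.000e-01] -> [49.1, 9.4, -0.1, 19.1]
56 [5.995e+02 2.332e+02 1.260e+01 2.000e-01] -> [52.9, 10.8, -0.1, 19.6]
50 [605.4 234.6  12.5   0. ] -> [58.6, 12.7, -0.1, 19.7]
44 [611.2 235.9  12.5   0. ] -> [64.2, 14.7, -0.1, 19.7]
38 [617.1 237.2  12.5   0. ] -> [69.9, 16.8, -0.1, 19.7]
32 [623.  238.5  12.5   0. ] -> [75.5, 18.8, -0.1, 19.7]
34 [621.  238.1  12.5   0. ] -> [73.6, 18.1, -0.1, 19.7]
32 [623.  238.5  12.5   0. ] -> [75.5, 18.8, -0.1, 19.7]
31 [623.9 238.7  12.5   0. ] -> [76.4, 19.1, -0.1, 19.7]
30 [624.9 238.9  12.5   0. ] -> [77.4, 19.5, -0.1, 19.7]
```

Call:
{"fn": "arm_command", "kwargs": {"increments": [1, 2.8, 0, 0, 1.8, 1, 6.7, 0.1, 0, 4.2, 1, 10.6, 0.4, 0, 6.3, 1, 14.5, 0.8, 0, 8.4, 1, 18.4, 1.4, 0, 10.2, 1, 22.3, 2.1, 0, 11.9, 1, 26.2, 2.8, 0, 13.4, 1, 30, 3.7, 0, 14.8, 1, 33.9, 4.7, 0, 16, 1, 37.7, 5.8, 0, 17, 1, 41.5, 6.9, 0, 17.9, 1, 45.3, 8.2, 0, 18.5, 1, 49.1, 9.4, 0, 19.1, 1, 52.9, 10.8, 0, 19.6, 1, 58.6, 12.7, 0, 19.7, 1, 64.2, 14.7, 0, 19.7, 1, 69.9, 16.8, 0, 19.7, 1, 69.9, 16.8, 0, 19.7]}}

```text
time: 22.0
tool_pos: [617.4, 237.1, 137.9]
tcp_rot: [-3.142, -0.0, 0.218]
contact_force: [0.6, -0.5, -2.4]
grip_width: 35.8
```

```bash
python3 sync.py; python3 -c "
import path; path.rows([38,36,34,33,32,31,30,29,28])"
```

```text
22.0 [617.44 237.13 137.86  12.51] F [ 0.6 -0.5 -2.4] M [-0.05  0.11  0.05] w 35.8 q6 1.6
38 [617.1 237.2  12.5   0. ] -> [-0.3, -0.1, -0.1, 0.0]
36 [619.  237.6  12.5   0. ] -> [1.7, -0.1, -0.1, 0.0]
34 [621.  238.1  12.5   0. ] -> [3.7, -0.1, -0.1, 0.0]
33 [622.  238.3  12.5   0. ] -> [4.7, -0.1, -0.1, 0.0]
32 [623.  238.5  12.5   0. ] -> [5.7, -0.1, -0.1, 0.0]
31 [623.9 238.7  12.5   0. ] -> [6.7, -0.1, -0.1, 0.0]
30 [624.9 238.9  12.5   0. ] -> [7.7, -0.1, -0.1, 0.0]
29 [625.9 239.1  12.5   0. ] -> [8.7, -0.1, -0.1, 0.0]
28 [626.9 239.4  12.5   0. ] -> [9.7, -0.1, -0.1, 0.0]
```

Call:
{"fn": "arm_command", "kwargs": {"increments": [1, 0, 0, 2.5, 0, 1, 0, 0, 5, 0, 1, 1.5, 0, 5, 0, 1, 3, 0, 5, 0, 1, 4, 0, 5, 0, 1, 5, 0, 5, 0, 1, 6, 0, 5, 0, 1, 6, 0, 5, 0]}}

```text
time: 23.0
tool_pos: [622.9, 238.4, 133.0]
tcp_rot: [-3.142, -0.0, 0.218]
contact_force: [0.2, 0.3, -3.3]
grip_width: 35.5
```

Call:
{"fn": "arm_command", "kwargs": {"increments": [1, 1, 0, 0, 0, 1, 2, 0, 0, 0, 1, 2.5, 0, 0, 0, 1, 3, 0, 0, 0, 1, 3, 0, 0, 0]}}

```text
time: 23.62
tool_pos: [623.3, 238.6, 132.9]
tcp_rot: [3.141, 0.006, 0.219]
contact_force: [-9.5, -1.9, 2.1]
grip_width: 35.7
```

Contact: -9.5 N along the axis, with the TCP stopped where the sleeve centre is about 32 mm from the shoulder face. I'll ease the push, open, and lift clear.

Call:
{"fn": "arm_command", "kwargs": {"increments": [1, 1.5, 0, 0.5, 0, 1, 1, 0, 0.5, 0, 0.3, 1, 0, 0.5, 0, 0.3, 1, 0, 0.5, 0, 0.3, 1, 0, 0.5, 0, 0.3, 1, 0, 0.5, 0, 0.3, 1, 0, 0.5, 0, 0.3, 1, 0, -20, 0, 0.3, 1, 0, -50, 0, 0.3, 1, 0, -90, 0, 0.3, 1, 0, -110, 0, 0.3, 1, 0, -110, 0]}}

```text
time: 25.12
tool_pos: [627.6, 239.5, 244.9]
tcp_rot: [-3.141, -0.004, 0.218]
contact_force: [-0.1, -0.4, -0.4]
grip_width: 64.2
```

```bash
python3 sync.py; python3 - <<'E'
from fit import *
import path
f="pics/w7.png"; o=wrist(f); im=cv2.imread(f); t=imaging.capture("top"); cv2.imwrite("pics/top2.png",t); s=imaging.capture("scene"); cv2.imwrite("pics/scene2.png",s)
# expected sleeve outline (centre 32 along +x, z 144) mid-plane
P=jigpt(path.PC,[[0,18,144],[64,18,144],[64,-18,144],[0,-18,144]])
a=cv2.resize(im,None,fx=1,fy=1); cv2.polylines(a,[np.round(wproj(f,P)).astype(int)],1,(255,0,255),1)
k=4; b=cv2.resize(t[140:240,230:330],None,fx=k,fy=k,interpolation=cv2.INTER_CUBIC)
c=cv2.resize(s[130:230,340:440],None,fx=k,fy=k,interpolation=cv2.INTER_CUBIC)
cv2.imwrite("pics/home.png",np.hstack([a[:400,120:520],c]))
E
python3 -c "
import mv; print(mv.to(451.8,-266.4,240,-6.7))"
```

```text
25.125 [627.56 239.48 244.93  12.52] F [-0.1 -0.4 -0.4] M [-0.06  0.19  0.01] w 64.2 q6 1.6
[-281.2  455.8    4.9   19.2]
```

View pics/home.png

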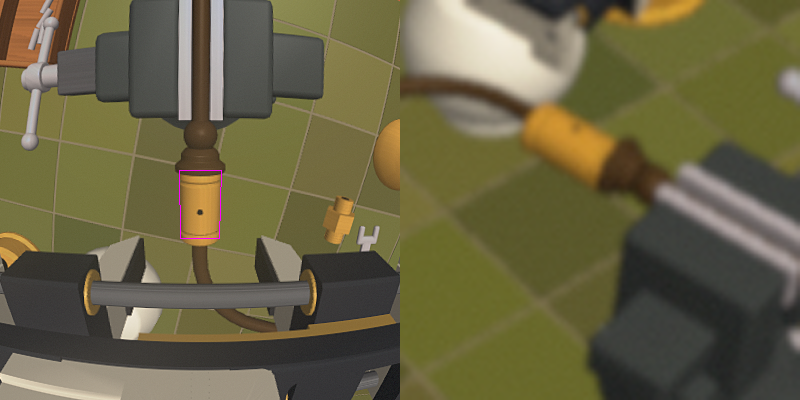

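The released sleeve sits on the bar next to the flange, wrist view about (200,173)–(200,245), and in the scene view it appears to touch the flange. The arm was still settling, so I'll move the camera straight over the joint and measure for a gap.

Call:
{"fn": "arm_command", "kwargs": {"increments": [0.3, -20, 0, 0, 0, 0.3, -50, 0, 0, 0, 0.3, -80, 0, 0, 0, 0.3, -95, 0, 0, 0, 0.3, -95, 0, 0, 0, 0.3, -95, 0, 0, 0, 0.3, -95, 0, 0, 0, 0.3, -95, 0, 0, 0]}}

```text
time: 26.28
tool_pos: [534.4, 218.7, 242.6]
tcp_rot: [-3.142, 0.0, 0.218]
contact_force: [-0.2, 0.4, -0.7]
grip_width: 64.3
```

```bash
python3 sync.py; python3 - <<'E'
from fit import *
import path
f="pics/w8.png"; o=wrist(f); im=cv2.imread(f)
q=wproj(f,jigpt(path.PC,[[0,0,150],[64,0,162]])); print(q)
for lat in (0,10,-10,15,-15):
    L=[]
    for k in np.arange(-8,76,1):
        if 8<k<56: continue
        a=wproj(f,jigpt(path.PC,[[k,lat,150+4*(lat==0)*3]]))[0].astype(np.float32)
        v=cv2.getRectSubPix(im,(1,1),(float(a[0]),float(a[1])))[0,0]; L.append((int(k),*v.tolist()))
    print(lat,L)
u=int(q[:,0].mean()); v=int(q[:,1].mean()); c=im[v-75:v+75,u-75:u+75]; cv2.imwrite("pics/w8c.png",cv2.resize(c,None,fx=4,fy=4,interpolation=cv2.INTER_CUBIC))
E
```

```text
26.275 [534.42 218.68 242.65  12.51] F [-0.2  0.4 -0.7] M [-0.08  0.16 -0.04] w 64.3 q6 1.61
[[319.4445416   54.59492966]
 [319.36025722 135.16645492]]
0 [(-8, 39, 59, 81), (-7, 51, 71, 91), (-6, 52, 71, 91), (-5, 50, 70, 90), (-4, 50, 70, 90), (-3, 47, 67, 85), (-2, 29, 44, 54), (-1, 17, 23, 27), (0, 33, 62, 78), (1, 67, 148, 191), (2, 72, 156, 198), (3, 71, 153, 194), (4, 70, 152, 193), (5, 69, 152, 194), (6, 70, 154, 200), (7, 56, 117, 154), (8, 42, 85, 114), (56, 66, 144, 196), (57, 64, 142, 192), (58, 64, 140, 189), (59, 62, 138, 186), (60, 63, 135, 185), (61, 62, 134, 183), (62, 59, 129, 176), (63, 55, 116, 157), (64, 42, 69, 87), (65, 42, 64, 83), (66, 42, 67, 86), (67, 41, 65, 84), (68, 43, 67, 85), (69, 41, 65, 84), (70, 44, 66, 85), (71, 42, 65, 84), (72, 40, 64, 84), (73, 41, 65, 83), (74, 42, 67, 84), (75, 42, 65, 83)]
10 [(-8, 33, 57, 75), (-7, 35, 55, 75), (-6, 38, 58, 76), (-5, 37, 58, 76), (-4, 32, 48, 65), (-3, 22, 30, 36), (-2, 26, 39, 48), (-1, 49, 106, 143), (0, 68, 147, 197), (1, 67, 145, 197), (2, 67, 144, 195), (3, 66, 141, 194), (4, 65, 141, 193), (5, 63, 143,
[... 1849 characters left out ...]
, (75, 54, 107, 110)]
-15 [(-8, 26, 43, 57), (-7, 31, 47, 61), (-6, 29, 45, 60), (-5, 30, 47, 60), (-4, 30, 47, 61), (-3, 29, 39, 49), (-2, 21, 29, 35), (-1, 22, 32, 41), (0, 35, 71, 95), (1, 51, 103, 139), (2, 46, 98, 134), (3, 48, 97, 133), (4, 44, 95, 130), (5, 48, 99, 133), (6, 44, 92, 124), (7, 36, 67, 90), (8, 34, 62, 83), (56, 52, 108, 145), (57, 49, 104, 140), (58, 45, 90, 120), (59, 46, 91, 121), (60, 44, 90, 120), (61, 45, 90, 120), (62, 44, 87, 115), (63, 42, 81, 103), (64, 49, 87, 95), (65, 55, 93, 97), (66, 57, 95, 99), (67, 55, 94, 97), (68, 56, 94, 97), (69, 56, 94, 98), (70, 54, 93, 97), (71, 56, 93, 97), (72, 56, 93, 97), (73, 56, 93, 98), (74, 54, 91, 95), (75, 55, 94, 98)]
```

The brass runs from about 0.3 to 63.5 mm in the arm's frame. The roughly 2 mm dark band is the visible flange face, explained by parallax, so any gap is under about 1 mm. The sleeve is home. Next is the lever.

```bash
python3 mv.py to 451.7 -266.4 190 -6.7; python3 mv.py to 451.7 -266.4 22 -6.7
```

```text
[-185.8  455.6   52.6   19.2]
[-185.8  455.6  220.6   19.2]
```

Call:
{"fn": "arm_command", "kwargs": {"increments": [0, -10, 25, 0, 0, 0, -27, 65, 0, 2, 0, -45, 110, 0, 4, 0, -63, 155, 0, 6, 0, -82, 200, 0, 8, 0, -100, 245, 0, 10, 0, -118, 290, 0, 12, 0, -137, 335, 5, 14, 0, -155, 380, 20, 16, 0, -172, 420, 40, 18, 0, -185.8, 455.6, 52.6, 19.2, 0, -185.8, 455.6, 52.6, 19.2, 0, -185.8, 455.6, 52.6, 19.2, 0, -185.8, 455.6, 52.6, 19.2, 0, -185.8, 455.6, 52.6, 19.2]}}

```text
time: 28.2
tool_pos: [451.9, -265.6, 190.9]
tcp_rot: [3.141, -0.001, -0.115]
contact_force: [-0.2, -0.4, -0.0]
grip_width: 91.8
```

```bash
python3 sync.py; python3 mv.py to 451.7 -266.4 22 -6.7
```

```text
28.2 [ 451.86 -265.58  190.91   -6.6 ] F [-0.2 -0.4 -0. ] M [-0.01  0.19 -0.04] w 91.8 q6 1.01
[-1.000e-01  8.000e-01  1.689e+02  1.000e-01]
```

Call:
{"fn": "arm_command", "kwargs": {"increments": [0, 0, 0, 50, 0, 0, 0, 0, 100, 0, 0, 0, 0, 140, 0, 0, 0, 0, 160, 0, 0, 0, 0, 168, 0, 0, 0, 0, 168, 0, 1, 0, 0, 168, 0, 1, 0, 0, 168, 0, 1, 0, 0, 168, 0, 1, 0, 0, 168, 0, 1, 0, 0, 168, 0, 1, 0, 0, 168, 0, 1, 0, 0, 168, 0]}}

```text
time: 29.82
tool_pos: [451.4, -266.9, 22.4]
tcp_rot: [3.141, -0.0, -0.116]
contact_force: [0.5, -0.9, -0.6]
grip_width: 28.5
```

Call:
{"fn": "arm_command", "kwargs": {"increments": [1, -0.2, 0, -4, 0, 1, -0.4, 0, -9, 0, 1, -0.2, 0, -14, 0, 1, 0.2, 0, -20, 0, 1, 0.9, 0, -25, 0, 1, 1.8, 0, -31, 0, 1, 3.1, 0, -36, 0, 1, 4.6, 0, -41, 0, 1, 6.3, 0, -46.5, 0, 1, 8.3, 0, -51.6, 0, 1, 10.5, 0, -56.5, 0, 1, 13, 0, -61.5, 0, 1, 14, 0, -63.5, 0, 1, 14.5, 0, -64.5, 0, 1, 14.5, 0, -64.5, 0]}}

```text
time: 31.7
tool_pos: [464.7, -268.3, 85.8]
tcp_rot: [-3.141, 0.003, -0.117]
contact_force: [-1.0, -6.4, -11.1]
grip_width: 28.6
```

Call:
{"fn": "arm_command", "kwargs": {"increments": [1, 1, 0, -2.5, 0, 1, 1, 0, -2.5, 0]}}

```text
time: 31.95
tool_pos: [464.8, -268.3, 86.4]
tcp_rot: [-3.14, 0.005, -0.117]
contact_force: [-0.1, -10.5, -23.9]
grip_width: 28.2
```

The lever is at its upper stop: motion is blocked while the force climbs to 24 N. I'll ease off, open, and retreat.

Call:
{"fn": "arm_command", "kwargs": {"increments": [1, -0.5, 0, 1, 0, 1, -0.5, 0, 2, 0, 0, -0.5, 0, 2, 0, 0, -0.5, 0, 2, 0, 0, -0.5, 0, 2, 0, 0, -0.5, 0, 2, 0, 0, -0.5, 0, 2, 0, 0, -0.5, 0, -30, 0, 0, -0.5, 0, -70, 0, 0, -0.5, 0, -110, 0, 0, -0.5, 0, -140, 0, 0, -30, 0, -150, 0, 0, -60, 0, -150, 0, 0, -60, 0, -150, 0, 0, -60, 0, -150, 0]}}

```text
time: 33.83
tool_pos: [407.7, -261.4, 239.6]
tcp_rot: [3.141, -0.001, -0.117]
contact_force: [0.5, 0.9, 0.6]
grip_width: 92.0
```

```bash
python3 sync.py; python3 - <<'E'
from fit import *
import path
f="pics/w9.png"; o=wrist(f); im=cv2.imread(f); t=imaging.capture("top"); cv2.imwrite("pics/top3.png",t); s=imaging.capture("scene"); cv2.imwrite("pics/scene3.png",s)
p=[620.14,-286.2,-.117]; a=np.linspace(0,6.28,40)
t4=cv2.resize(t,None,fx=4,fy=4,interpolation=cv2.INTER_CUBIC)
# sleeve home from scene + jig knob from scene camera (not hidden by the arm)
s4=cv2.resize(s,None,fx=4,fy=4,interpolation=cv2.INTER_CUBIC); T=lambda q:np.round((q+.5)*4-.5).astype(int)
for q,c in ((0,(255,255,0)),(.05,(255,0,255))):
    K=[[-60-110*np.cos(.5-q)+15*np.cos(b),15*np.sin(b),50+110*np.sin(.5-q)] for b in a]; 
    cv2.polylines(s4,[T(proj("scene",jigpt(p,K)))],1,c,1)
    cv2.polylines(im,[np.round(wproj(f,jigpt(p,K))).astype(int)],1,c,1)
A=s4[800:1200,520:920]; B=s4[520:920,1360:1760]; w=cv2.resize(im[0:400,120:520],(400,400))
D=cv2.resize(s[:, :640],(400,250)); E_=cv2.resize(t,(400,250))
out=np.vstack([np.hstack([w[:350],B[:350]]),np.hstack([D,E_])]); cv2.imwrite("pics/final.png",out); print(out.shape)
# change vs start in both fixed cameras
for n,b in (("top",t),("scene",s)):
    d=cv2.absdiff(cv2.GaussianBlur(cv2.imread(f"pics/{n}0.png"),(5,5),0),cv2.GaussianBlur(b,(5,5),0)).max(2)>35
    _,_,st,_=cv2.connectedComponentsWithStats(d.astype(np.uint8)); print(n,st[1:][st[1:,4]>8].tolist())
E
```

```text
33.825 [ 407.7  -261.39  239.57   -6.7 ] F [0.5 0.9 0.6] M [-0.05  0.19 -0.  ] w 92.0 q6 0.96
(600, 800, 3)
top [[253, 176, 12, 21, 183], [403, 190, 21, 12, 202], [391, 230, 100, 87, 3190], [393, 262, 6, 5, 21], [255, 281, 198, 119, 9103], [396, 284, 9, 5, 35], [76, 294, 116, 103, 4442], [382, 297, 8, 16, 74], [356, 317, 28, 41, 104], [441, 319, 4, 4, 11], [431, 330, 7, 7, 19], [318, 341, 13, 9, 57], [260, 348, 3, 5, 12], [131, 354, 66, 46, 1515]]
scene [[87, 0, 115, 177, 8651], [173, 0, 43, 43, 1211], [220, 0, 22, 29, 395], [331, 0, 62, 45, 1047], [167, 13, 108, 84, 3850], [375, 22, 6, 18, 83], [222, 79, 33, 10, 105], [145, 97, 11, 14, 106], [195, 144, 7, 10, 50], [135, 149, 8, 5, 23], [173, 153, 9, 3, 13], [184, 157, 9, 15, 98], [371, 156, 23, 18, 255], [158, 158, 11, 4, 15], [143, 164, 8, 4, 17], [120, 169, 10, 12, 68], [136, 174, 12, 14, 111], [196, 269, 31, 22, 357]]
```

View pics/final.png

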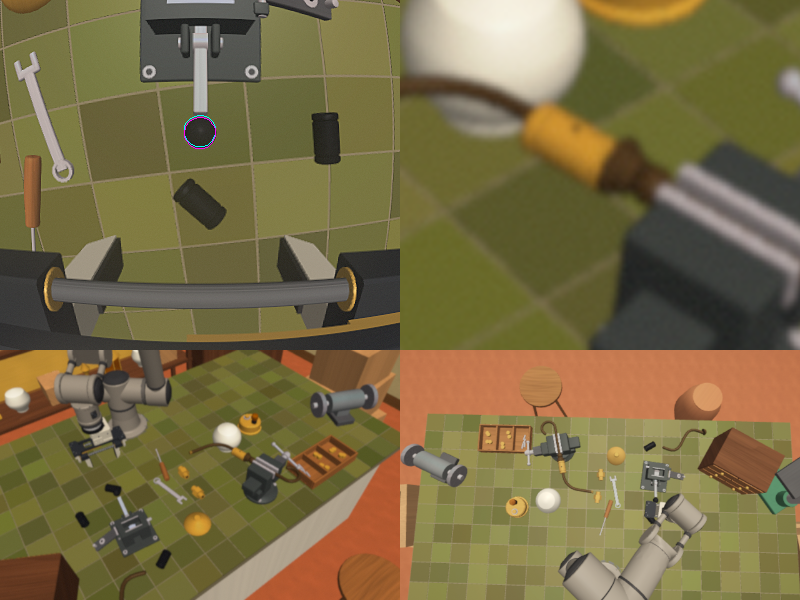

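The knob is back on its upper circle at (200,131), and the sleeve is home against the flange. In the scene camera, away from the arm, the only changes since the start are the emptied pocket at (211,280) and the sleeve at (382,165). Handing in.

```bash
python3 -c "
from plant import ticket; print(ticket.close_job())"
```

```text
the job is handed in; nothing more can be done
None
```

I've handed in the job at about 34 s. The sleeve is on the chandelier arm against the shoulder and released, and the knock-out lever is back up at its stop.

I pressed the lever to its lower stop, which it reached at 20 N. I gripped the raised sleeve, threaded it onto the free end and slid it round the bend without noticeable contact. It stopped at the shoulder under a push of about 10 N, and I opened the gripper there. I then raised the lever until it stopped moving while the force rose to 24 N.

**Last checks:**
- **Sleeve:** the wrist picture puts it at about 0.3 to 63.5 mm from the shoulder face. Any gap is under about 1 mm, which is as fine as I could measure.
- **Lever:** the knob sits on its predicted "up" position, and the scene camera shows no change there from the start.
- **Other items:** away from the arm, the only changes in either fixed camera are the emptied pocket and the sleeve at home. I saw no change at the lamp tester.
- **Gripper:** it is open and clear, with contact force near zero.

**Checks that disagreed:** the picture taken right after release was off by about 3–4 mm because the arm was still settling, and the repeat once it had settled agreed. My first jig fit was also off, because the base plate is not centred on the pocket; the corrected fit matched.

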